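# Find the cassette slot that still grips

### The arm

A 6-joint arm with a two-finger parallel gripper is mounted at the origin on the work surface. World frame = base frame: x ahead of the robot, y to its left, z up, the work surface at z = 0. Lengths are in m, angles in rad, forces in N, time in s.
With the tool pointing down it reaches from about 0.3 to 0.75 m from the base axis. Payload 8.5 kg.
Tool frame: the origin (TCP) lies on the centre line of the jaws, within the pads' length; the fingertips stand 19 mm ahead of it and the grasp point (between the pads) is the TCP; x points along the fingers, z is the direction in which the jaws open and shut, and the axes are right-handed (so a half turn about x gives the same grasp; the last joint's range is limited). The gripper opens to 85 mm and grips with 20 to 120 N. Pads are 22 mm wide; open, the fingers measure 114 mm over their backs; the gripper's body (76 mm by 85 mm) begins 54 mm behind the grasp point. The pads swing forward as they close: fully open they stand 13 mm farther back than shut.
Start: joints at [-1.563, 0.381, 1.297, -0, 1.464, -0.215], TCP at [0.122, -0.536, 0.213] pointing down, gripper open.
Joint ranges: [-3.11, 3.11], [-0.89, 2.33], [0.22, 2.48], [-1.42, 4.56], [0.17, 2.85], [-2.88, 2.88]. Speed limits (rad/s): [2.39, 2.39, 3.14, 3.14, 3.14, 3.14].

### API

Orientations are given as a unit quaternion [x, y, z, w].
In Python, from rig import ctrl, capture gives the robot as it stands.
- The arm moves only by the tool servo_tool, never from a script. Its argument "deltas" is text: rows parted by semicolons, each of 5 numbers parted by spaces: the shift along the tool's x, y, z in mm, then the turn about the tool's x in rad, then the closure, from 0 (fully open) to 1 (shut). In form: tx ty tz turn claw; .... A call has 1 to 20 rows; each row is the pose to reach, as a shift and turn from the pose commanded when the call began, along the tool's axes at that moment; what a row does not reach only later rows make up. A row lasts 1/8 s, in which the tool goes at most 62.5 mm and 10.7 degrees, less where a joint would pass 70% of its speed; a pose out of reach is approached as far as the arm can. A call with a gripper value outside its range is refused whole. The fingers move at their own pace and stop on an object; the grip force is fixed at half the most. Time passes only in rows, so rows that repeat a pose let the fingers close. It gives the time, the measured TCP pose, the force and the opening at its end, in the units of the state.
- ctrl.get_state(): the state, without advancing time (a new reading comes with each control period).
- capture(name): name is "side" or "top"; returns a dict with "pixels" (384x512x3 uint8, red, green, blue), "fx", "fy", "cx", "cy" (pixels), "k1" (the pictures are not rectified: a ray, as slopes to the right and down, at radius r is drawn at 1 + k1 r^2 times it, then the intrinsics apply), "position" and "orientation" of the camera in the world. Camera axes: x right, y up, looking along -z (the intrinsics and any distortion apply to the point x, -y, -z); pixel columns grow to the right and rows downward; lengths in m; the calibration is good to about 2 mm. A picture is of the moment at which its call begins. There is no depth.
- ctrl.job_done(): hands the job in, once; it reports no verdict.
The state is a dict: "time_s": time; "joints": joint angles; "dq": joint speeds; "effort": joint torques, N m; "tool_pos": TCP position; "orientation": TCP orientation; "force": force on the tool from outside, world axes, zero at the start; "wrist_torque": the same for the moment, N m; "gripper_width": opening from 0.0 (shut) to 1.0 (fully open).
Only numpy, scipy, OpenCV 4.12 (cv2) and the standard library are available. Lean on these libraries where they do the work, as an engineer would, in place of code of your own. Each camera call takes 0.05 s, during which the arm holds its last target.

### The job

One of the three slots of the gel-cassette holder still clamps firmly; the springs of the other two have gone slack. Take the gauge blade from its stand and slide it gently all the way down each slot in turn, starting at the end with the round black knob, feeling how much it drags; then leave it standing fully down in the slot that grips it hardest. Do not force it or push it hard sideways, and leave the racks and the bottle alone.

Things in the scene. Friction and masses are not known exactly. Their poses are not given: they have to be found in the camera images.
- holder: Gel-cassette holder, fixed: grey base 74 (x) by 166 (y) by 12 mm high with three like-looking upright slots in a row along its y, 44 mm apart. Origin: centre of the underside; z up. A round black knob, 22 mm across, stands at y = +68 mm. Nothing is higher than 63 mm. Slot faces are square to y. Which slot is firm changes and cannot be seen: with the blade in, it presses with 8 N, the slack ones 1 to 2 N.
- slot_1 (a point): Slot next to the knob: middle of its floor, 12 mm above the bench, where the blade's foot comes; axes as the holder. On its +y side a rigid aluminium wall (face at y = +3 mm, 52 mm wide), on its -y side a white sprung pad 36 mm wide, at rest 4 mm from the wall, giving up to 6 mm to -y. Flared mouth 17 mm wide, 50 mm above the floor, narrowing over 12 mm. Lips at x = +-21 mm.
- slot_2 (a point): The same point of the middle slot, which is built alike. In all slots: held a little too far to +y the blade jams on the rigid wall and drags falsely; when the side force is nulled, the drag is the spring's alone.
- slot_3 (a point): The same point of the slot farthest from the knob, which is built alike.
- blade: Gauge blade: flat steel blade 30 mm wide (its x), 6 mm thick (its y), with a rounded foot, upright, with a black grip on top; about 0.1 kg. Origin: middle of the foot's underside; z up along the blade. The grip is 36 mm (x) by 14 mm (y) and runs from 64 to 96 mm above the foot.
- blade_grip (a point): Middle of the blade's black grip, 80 mm above the foot, axes as the blade; to be grasped across its 14 mm thickness (along y).
- stand: Grey stand in which the blade begins upright, fixed to the bench: block 60 by 36 by 44 mm high with a loose slot (36 mm along its x, 8 mm along its y) whose floor is 8 mm above the bench. Origin: centre of the underside. The blade begins with its axes along the stand's.
- orange_rack: Orange tube rack, about 66 by 174 mm, 50 mm high; a bystander. Origin: centre of the underside.
- blue_rack: Blue tube rack, about 66 by 102 mm, 50 mm high; a bystander. Origin: centre of the underside.
- bottle: White bottle, 64 mm across, 150 mm high; a bystander. Origin: centre of the underside.

How it is judged:
By the outcome, as a careful person would: the job done as asked, in the order asked, and still so for the second after the job is handed in, with the robot touching nothing.
It also fails if it takes over 64 s, if anything falls off the work surface, if the arm or the gripper's body presses on something with over 40 N, if the wrist force passes 120 N, or if a joint passes its speed limit or range.

## Working session

There is one attempt and no reset: what is moved stays moved. The work goes in short steps, Python scripts to look and compute and a tool call to move; the robot and the scene stay as the last step left them, time stands still between calls to the robot, and variables do not carry over. Pictures are saved under pics/ and viewed, and the job is handed in when it is done.

Besides the shell and the picture viewer there is one more tool, called after ">>>" by a JSON object that holds its "api" and its "payload". servo_tool: Moves the arm, as the interface text tells. Its arguments: {"type":"object","properties":{"deltas":{"type":"string"}},"required":["deltas"]}

```bash
ls; mkdir -p pics; python3 - <<'E'
from rig import ctrl,capture
import cv2
for n in ("top","side"):
    c=capture(n); cv2.imwrite(f"pics/{n}0.png",cv2.cvtColor(c["pixels"],cv2.COLOR_RGB2BGR))
    print(n,{k:v for k,v in c.items() if k!="pixels"})
print(ctrl.get_state())
E
```

```text
pics
top {'fx': 376.49821317424676, 'fy': 376.49821317424676, 'cx': 259.60823173477525, 'cy': 186.17932662460905, 'k1': -0.012363255854042118, 'position': array([0.46581374, 0.05710431, 0.93868503]), 'orientation': array([-0.05372682,  0.06394781,  0.70565323, -0.70361752])}
side {'fx': 479.9867712643912, 'fy': 479.9867712643912, 'cx': 248.28357836816997, 'cy': 186.53351694393842, 'k1': -0.00841129467326263, 'position': array([ 0.52134886, -0.84921355,  0.71546002]), 'orientation': array([ 0.46518746, -0.02057618, -0.02918807,  0.88449155])}
{'time_s': 0.1, 'joints': array([-1.56330867e+00,  3.81141853e-01,  1.29814393e+00, -1.07448149e-05,
        1.46353036e+00, -2.15289332e-01]), 'dq': array([ 0.00018786, -0.00073497, -0.00076083,  0.00034796,  0.00223059,
        0.00052908]), 'effort': array([ 3.21690633e-03, -4.49224555e+01, -2.31658208e+01, -2.09447921e-04,
        3.65734697e-03, -2.92146160e-05]), 'tool_pos': array([ 0.12151489, -0.53614409,  0.21288025]), 'orientation': array([ 0.44165537,  0.55275609, -0.44098824,  0.55220522]), 'force': array([-0.10458099,  0.13977793,  0.63023634]), 'wrist_torque': array([-0.02145171,  0.00445974, -0.01134796]), 'gripper_width': 1.0004885275663733}
```

View pics/top0.png

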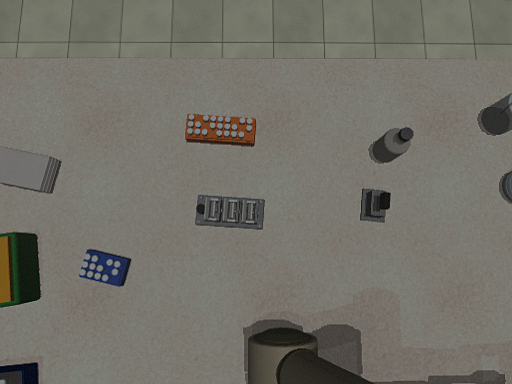

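View pics/side0.png

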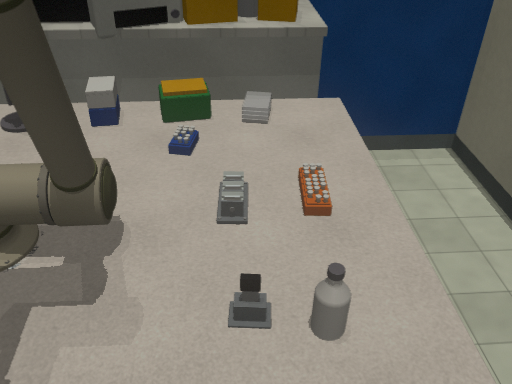

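```bash
cat > h.py <<'E'
import numpy as np,cv2
from scipy.spatial.transform import Rotation as R
def cal(c): return np.array([[c["fx"],0,c["cx"]],[0,c["fy"],c["cy"]],[0,0,1.]]),np.array([c["k1"],0,0,0.])
def ray(c,uv):
    K,_=cal(c); d=np.array([(uv[0]-K[0,2])/K[0,0],(uv[1]-K[1,2])/K[1,1]]); s=d.copy()
    for _ in range(20): s=d/(1+c["k1"]*(s@s))
    return R.from_quat(c["orientation"]).apply([s[0],-s[1],-1.])
def onplane(c,uv,z):
    d=ray(c,uv); p=np.array(c["position"]); return p+d*(z-p[2])/d[2]
def proj(c,P):
    q=R.from_quat(c["orientation"]).inv().apply(np.atleast_2d(P)-c["position"])
    s=np.c_[q[:,0]/-q[:,2],-q[:,1]/-q[:,2]]; s=s*(1+c["k1"]*(s**2).sum(1))[:,None]
    return np.c_[s[:,0]*c["fx"]+c["cx"],s[:,1]*c["fy"]+c["cy"]]
def crop(c,x0,y0,w,h,f,name):
    im=cv2.cvtColor(c["pixels"],cv2.COLOR_RGB2BGR)[y0:y0+h,x0:x0+w]
    cv2.imwrite(name,cv2.resize(im,None,fx=f,fy=f,interpolation=cv2.INTER_CUBIC))
def tri(c1,u1,c2,u2):
    p1,p2=np.array(c1["position"]),np.array(c2["position"]);d1,d2=ray(c1,u1),ray(c2,u2)
    t=np.linalg.lstsq(np.c_[d1,-d2],p2-p1,rcond=None)[0]
    a,b=p1+t[0]*d1,p2+t[1]*d2; return (a+b)/2,np.linalg.norm(a-b)
E
python3 - <<'E'
from h import *; from rig import capture; import pickle
t=capture("top");s=capture("side"); pickle.dump((t,s),open("c0.pkl","wb"))
crop(t,190,185,80,50,10,"pics/th.png"); crop(t,350,180,50,50,10,"pics/ts.png")
crop(s,205,165,60,60,10,"pics/sh.png"); crop(s,220,265,60,60,10,"pics/ss.png")
E
```

```text
(no output)
```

View pics/th.png

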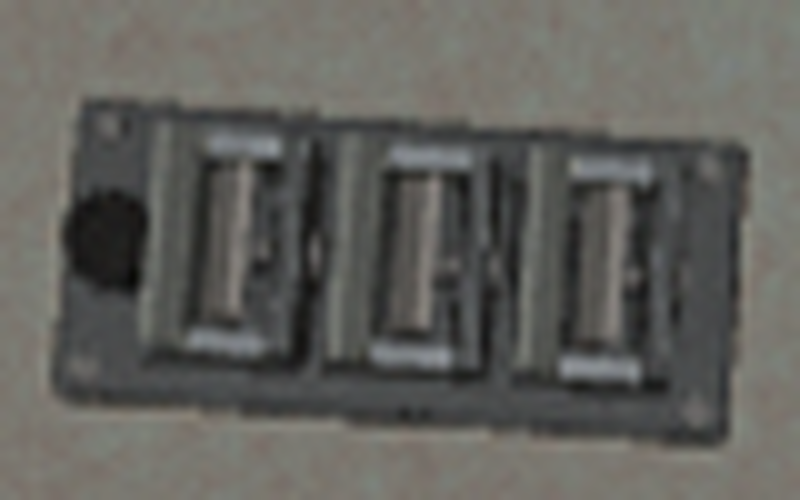

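View pics/ts.png

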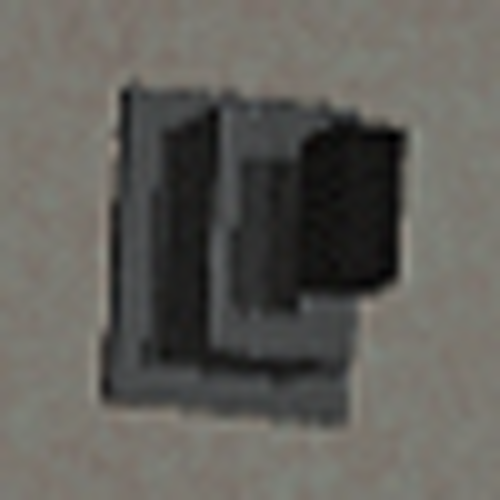

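View pics/sh.png

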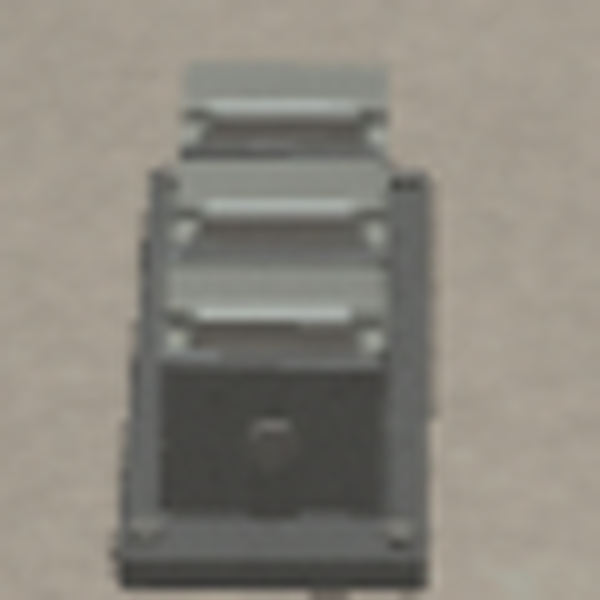

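View pics/ss.png

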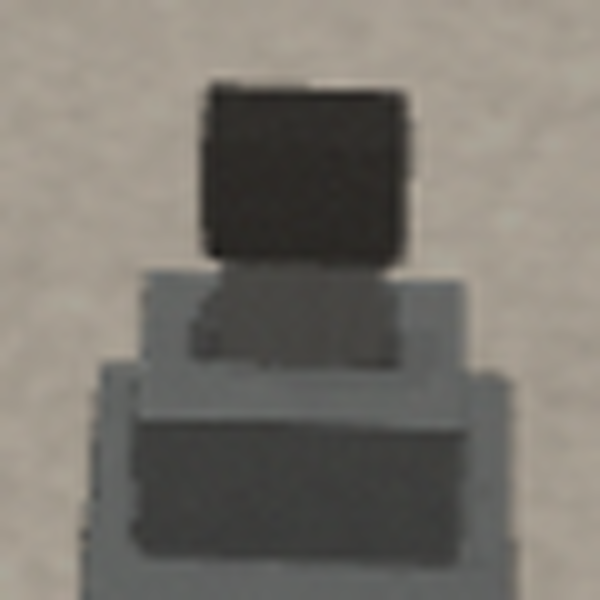

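```bash
python3 - <<'E'
from h import *; import pickle
t,s=pickle.load(open("c0.pkl","rb"))
def px(x0,y0,l,f=10): return [((x+.5)/f-.5+x0,(y+.5)/f-.5+y0) for x,y in l]
def show(n,c,pts,z):
    P=np.array([onplane(c,p,z) for p in pts]); print(n,(P[:,:2]*1e3).round(1).tolist(),'mean',(P.mean(0)*1e3).round(1))
    for i in range(len(P)):
        d=P[(i+1)%len(P)]-P[i]; print('   len %.1f ang %.2f'%(np.linalg.norm(d)*1e3,np.degrees(np.arctan2(d[1],d[0]))))
show('holder top',t,px(190,185,[(85,97),(750,148),(725,440),(55,400)]),.012)
# side: near top corners, far right corner
show('holder side near top edge',s,px(205,165,[(120,562),(428,562)]),.012)
show('holder side near bottom',s,px(205,165,[(122,588),(425,588)]),.0)
show('holder side far corners',s,px(205,165,[(155,175),(430,175)]),.012)
# lips bright in top: centers
show('lips',t,px(190,185,[(243,147),(226,342),(430,157),(411,355),(611,168),(599,369)]),.05)
show('knob',t,px(190,185,[(107,240)]),.025)
# grip
show('grip top(top cam)',t,px(350,180,[(300,123),(408,130),(400,285),(300,290)]),.09)
show('grip side front face top edge',s,px(220,265,[(208,88),(407,93)]),.104)
show('grip side front face bot edge',s,px(220,265,[(208,255),(405,268)]),.072)
show('stand block front top edge',s,px(220,265,[(133,418),(467,430)]),.044)
show('stand block back top edge',s,px(220,265,[(143,270),(467,282)]),.044)
E
```

```text
holder top [[601.6, 196.2], [588.5, 31.2], [516.4, 37.8], [526.6, 201.9]] mean [558.3 116.8  12. ]
   len 165.6 ang -94.54
   len 72.4 ang 174.79
   len 164.4 ang 86.42
   len 75.2 ang -4.29
holder side near top edge [[516.1, 34.5], [588.1, 30.3]] mean [552.1  32.4  12. ]
   len 72.2 ang -3.39
   len 72.2 ang 176.61
holder side near bottom [[516.3, 39.7], [587.8, 35.5]] mean [552.   37.6   0. ]
   len 71.7 ang -3.40
   len 71.7 ang 176.60
holder side far corners [[527.9, 196.4], [599.8, 192.2]] mean [563.9 194.3  12. ]
   len 72.1 ang -3.27
   len 72.1 ang 176.73
lips [[583.9, 152.8], [537.6, 156.0], [581.5, 108.4], [534.5, 112.5], [578.7, 65.4], [531.0, 68.2]] mean [557.9 110.5  50. ]
   len 46.4 ang 175.97
   len 64.8 ang -47.42
   len 47.2 ang 175.00
   len 64.7 ang -46.78
   len 47.8 ang 176.60
   len 99.8 ang 57.97
knob [[564.5, 188.1]] mean [564.5 188.1  25. ]
   len 0.0 ang 0.00
grip top(top cam) [[594.9, -230.6], [593.2, -255.4], [557.5, -251.4], [556.4, -228.4]] mean [ 575.5 -241.5   90. ]
   len 24.9 ang -93.85
   len 35.9 ang 173.54
   len 23.0 ang 92.67
   len 38.5 ang -3.26
grip side front face top edge [[556.5, -233.5], [591.8, -236.9]] mean [ 574.2 -235.2  104. ]
   len 35.4 ang -5.54
   len 35.4 ang 174.46
grip side front face bot edge [[556.0, -243.3], [591.1, -248.6]] mean [ 573.6 -246.    72. ]
   len 35.6 ang -8.63
   len 35.6 ang 171.37
stand block front top edge [[541.6, -255.8], [601.8, -262.3]] mean [ 571.7 -259.    44. ]
   len 60.5 ang -6.26
   len 60.5 ang 173.74
stand block back top edge [[545.1, -220.0], [605.4, -226.7]] mean [ 575.3 -223.3   44. ]
   len 60.7 ang -6.40
   len 60.7 ang 173.60
```

```bash
python3 - <<'E'
from h import *; import pickle
t,s=pickle.load(open("c0.pkl","rb"))
for n,c,(x0,y0,w,h),f in (("t",t,(200,193,40,32),20),("s",s,(215,168,32,30),20)):
    im=cv2.cvtColor(c["pixels"],cv2.COLOR_RGB2BGR)[y0:y0+h,x0:x0+w].astype(float)
    im=np.clip((im-20)*1.7,0,255).astype(np.uint8)
    cv2.imwrite(f"pics/{n}_enh.png",cv2.resize(im,None,fx=f,fy=f,interpolation=cv2.INTER_LANCZOS4))
E
```

```text
(no output)
```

View pics/t_enh.png

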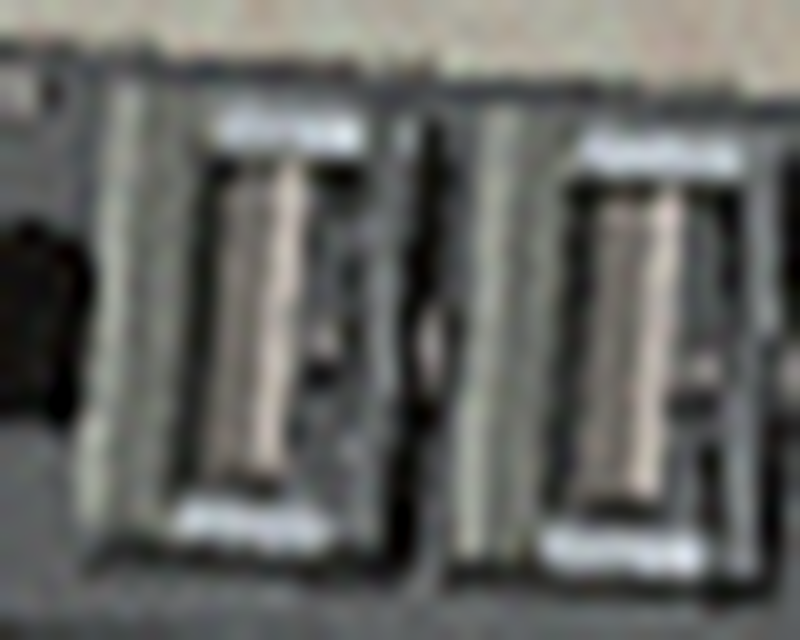

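View pics/s_enh.png

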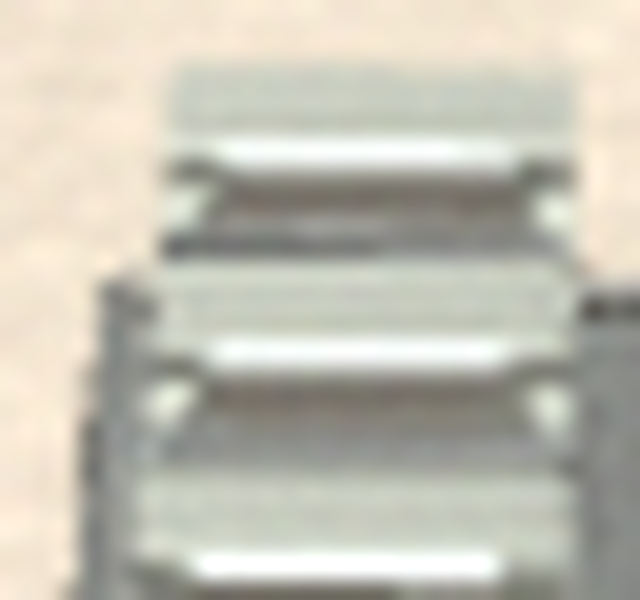

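```bash
python3 - <<'E'
from h import *; import pickle
t,s=pickle.load(open("c0.pkl","rb"))
def px(x0,y0,l,f=20): return [((x+.5)/f-.5+x0,(y+.5)/f-.5+y0) for x,y in l]
ax=np.array([np.cos(np.radians(-4.1)),np.sin(np.radians(-4.1))]); ay=np.array([-ax[1],ax[0]])
def sh(n,c,l,z):
    for p in l:
        P=onplane(c,p,z)[:2]*1e3; d=P-[558,110.5]; print(n,P.round(1),'local to slot2 guess',(d@ax).round(1),(d@ay).round(1))
sh('gap1,2',t,px(200,193,[(201,330),(572,345)]),.05)
sh('pad/flare edge',t,px(200,193,[(260,330),(640,345)]),.062)
sh('pad top outer',t,px(200,193,[(298,330),(678,345)]),.062)
sh('wall top outer',t,px(200,193,[(92,320),(470,340)]),.062)
sh('wall flare lower',t,px(200,193,[(188,320),(560,340)]),.05)
sh('side wall outer top',s,px(215,168,[(370,63),(365,262),(358,472)]),.062)
sh('side white strip mid',s,px(215,168,[(370,153),(358,353),(345,565)]),.062)
E
```

```text
gap1,2 [560.6 162.5] local to slot2 guess -1.1 52.1
gap1,2 [558.8 118.6] local to slot2 guess 0.2 8.2
pad/flare edge [559.4 154.2] local to slot2 guess -1.8 43.7
pad/flare edge [557.5 109.9] local to slot2 guess -0.5 -0.7
pad top outer [559.3 149.8] local to slot2 guess -1.5 39.3
pad top outer [557.5 105.5] local to slot2 guess -0.2 -5.1
wall top outer [560.6 173.8] local to slot2 guess -2.0 63.3
wall top outer [558.1 129.7] local to slot2 guess -1.3 19.2
wall flare lower [561.8 164.1] local to slot2 guess 0.0 53.7
wall flare lower [559.4 120.1] local to slot2 guess 0.7 9.6
side wall outer top [561.2 171.6] local to slot2 guess -1.1 61.1
side wall outer top [558.6 126.5] local to slot2 guess -0.5 16.0
side wall outer top [555.8  81.9] local to slot2 guess -0.1 -28.7
side white strip mid [560.3 150.8] local to slot2 guess -0.6 40.4
side white strip mid [556.9 106.8] local to slot2 guess -0.8 -3.7
side white strip mid [553.5  63. ] local to slot2 guess -1.1 -47.7
```

```bash
cat > go.py <<'E'
from h import *
from rig import ctrl
import sys
def rel(target_mm,yaw_deg,verb=True):
    """shift in tool axes (mm) and turn so tool z -> blade y (mod pi) with blade yaw"""
    st=ctrl.get_state(); Rt=R.from_quat(st["orientation"]).as_matrix()
    d=Rt.T@(np.array(target_mm)-st["tool_pos"]*1e3)
    cur=np.degrees(np.arctan2(Rt[1,2],Rt[0,2])); want=90+yaw_deg
    e=(want-cur+90)%180-90       # world yaw change
    turn=-np.radians(e)          # tool x points down
    print("t %.2f tcp"%st["time_s"],(st["tool_pos"]*1e3).round(1),"toolx",Rt[:,0].round(3),"tooly",Rt[:,1].round(3),"toolz",Rt[:,2].round(3),"j",st["joints"].round(2),"w %.3f"%st["gripper_width"])
    print("shift",d.round(1),"turn %.4f (%.1f deg)"%(turn,np.degrees(turn)),"F",st["force"].round(2),"M",st["wrist_torque"].round(3))
if __name__=="__main__":
    a=[float(x) for x in sys.argv[1:]]; rel(a[:3],a[3])
E
python3 go.py 574.2 -241.3 200 -6.2
python3 - <<'E'
from h import *; import pickle
t,s=pickle.load(open("c0.pkl","rb"))
print(onplane(t,(385,152),0)*1e3, onplane(s,(330,326),0)*1e3)
E
```

```text
t 0.20 tcp [ 121.5 -536.2  213.1] toolx [-0.     0.001 -1.   ] tooly [0.975 0.221 0.   ] toolz [ 0.221 -0.975 -0.001] j [-1.56  0.38  1.3  -0.    1.46 -0.22] w 1.001
shift [  13.3  506.6 -187.6] turn 0.3310 (19.0 deg) F [-1.13  0.19  0.16] M [ 0.011 -0.     0.012]
[ 712.67954353 -281.26056517    0.        ] [ 720.63785289 -275.41807281    0.        ]
```

>>> {"api": "servo_tool", "payload": {"deltas": "1 15 -5 0.01 0; 2 50 -18 0.03 0; 3 95 -35 0.06 0; 4 145 -53 0.09 0; 5 195 -72 0.13 0; 6 245 -90 0.16 0; 8 295 -109 0.19 0; 9 345 -128 0.22 0; 10 395 -146 0.26 0; 11 440 -163 0.29 0; 12 475 -176 0.31 0; 13 498 -184 0.33 0; 13 506.6 -187.6 0.331 0; 13 506.6 -187.6 0.331 0; 13 506.6 -187.6 0.331 0"}}

```text
time_s: 2.08
tool_pos: [0.5735, -0.2419, 0.2006]
orientation: [-0.526, -0.472, 0.527, -0.472]
force: [0.5, 0.0, -0.7]
gripper_width: 0.998
```

```bash
python3 go.py 574.2 -241.3 90 -6.2; python3 - <<'E'
from h import *; from rig import capture; import pickle
t=capture("top");s=capture("side"); pickle.dump((t,s),open("c1.pkl","wb"))
crop(s,170,170,160,160,5,"pics/s1.png")
E
```

```text
t 2.08 tcp [ 573.5 -241.9  200.6] toolx [-0. -0. -1.] tooly [ 0.994 -0.109 -0.   ] toolz [-0.109 -0.994  0.   ] j [-0.59  0.52  1.1  -0.    1.52  1.09] w 0.998
shift [110.6   0.6  -0.7] turn -0.0007 (-0.0 deg) F [ 0.51  0.04 -0.69] M [-0.026 -0.052 -0.004]
```

View pics/s1.png

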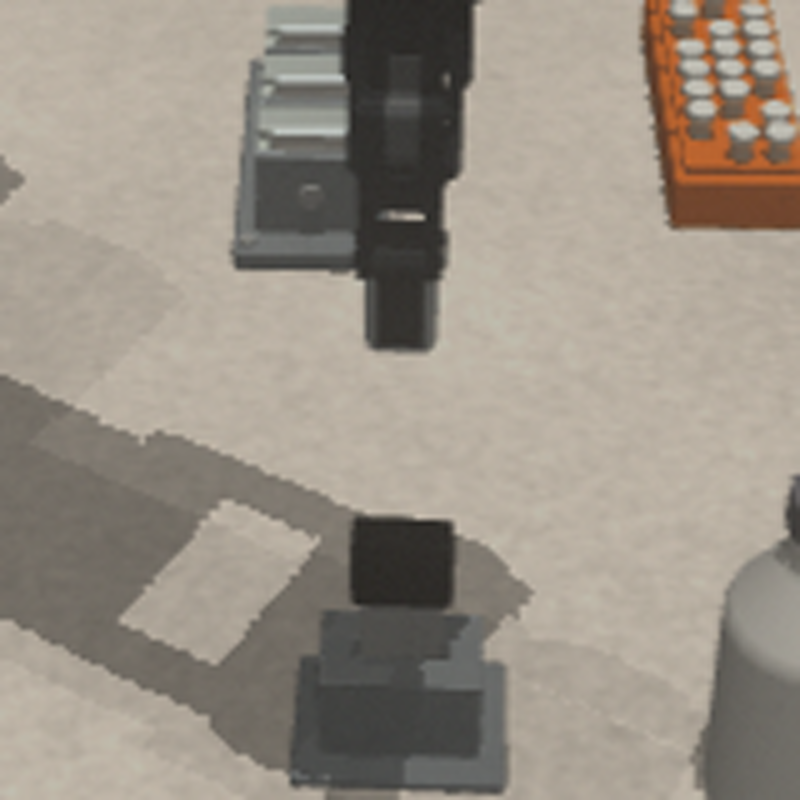

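>>> {"api": "servo_tool", "payload": {"deltas": "10 0 0 0 0; 30 0 0 0 0; 55 0 0 0 0; 80 0 0 0 0; 98 0 0 0 0; 108 0 0 0 0; 110 0 0 0 0; 110 0 0 0 0; 110 0 0 0 1; 110 0 0 0 1; 110 0 0 0 1; 110 0 0 0 1; 110 0 0 0 1; 110 0 0 0 1; 110 0 0 0 1; 110 0 0 0 1"}}

```text
time_s: 4.18
tool_pos: [0.5741, -0.2415, 0.0904]
orientation: [0.526, 0.472, -0.526, 0.472]
force: [-0.5, -0.4, 0.1]
gripper_width: 0.001
```

```bash
python3 go.py 574.2 -241.3 180 -4.1
```

```text
t 4.17 tcp [ 574.1 -241.5   90.4] toolx [-0.  0. -1.] tooly [ 0.994 -0.108 -0.   ] toolz [-0.108 -0.994 -0.   ] j [-0.59  0.61  1.27  0.    1.26  1.09] w 0.001
shift [-89.6   0.   -0.2] turn -0.0367 (-2.1 deg) F [-0.5  -0.38  0.14] M [ 0.026  0.016 -0.03 ]
```

```bash
python3 - <<'E'
from h import *; from rig import capture; import pickle
t=capture("top");s=capture("side"); pickle.dump((t,s),open("c2.pkl","wb"))
crop(s,200,240,80,80,9,"pics/s2.png");crop(t,340,170,80,60,9,"pics/t2.png")
E
```

```text
(no output)
```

View pics/s2.png

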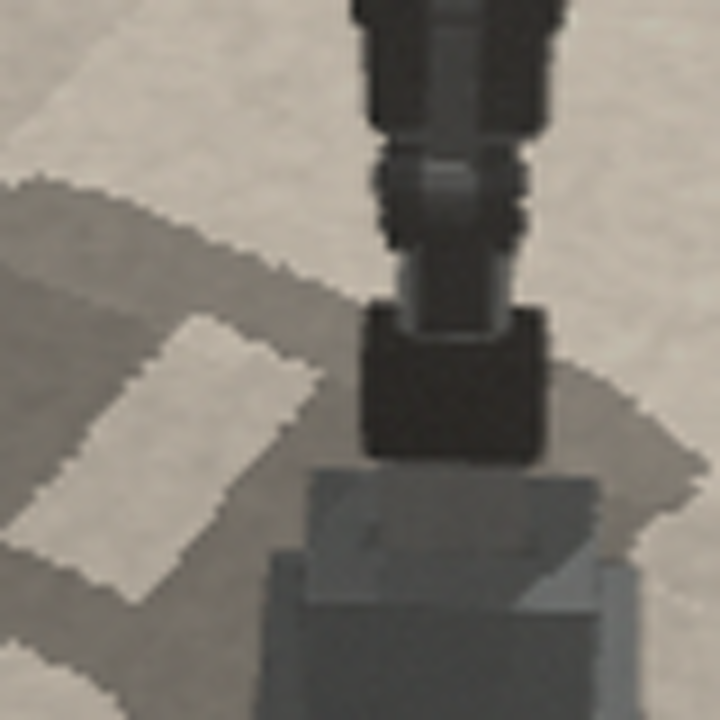

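View pics/t2.png

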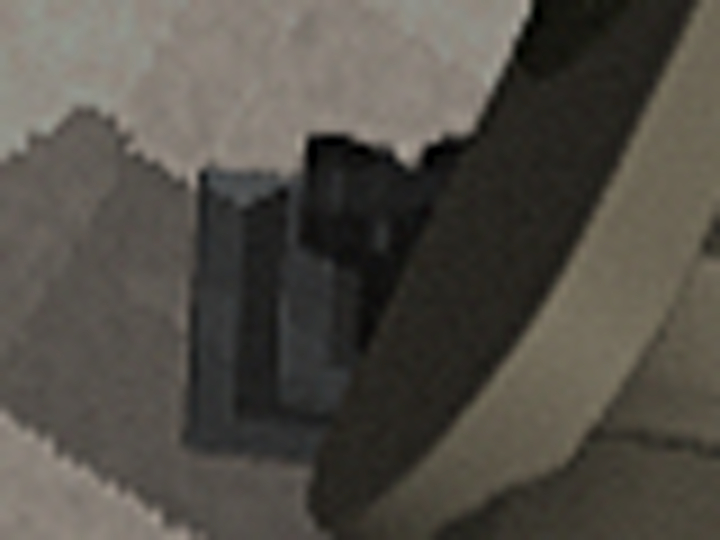

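```bash
python3 - <<'E'
from h import *; import pickle
t,s=pickle.load(open("c2.pkl","rb"))
def q(n,c,P,x0,y0,f):
    print(n,((proj(c,np.array(P)/1e3)-[x0,y0]+.5)*f-.5).round(0).tolist())
P=[[574,-241.5,90],[574,-241.5,71],[574,-248,71],[574,-255,71],[574,-235,104],[574,-248,104],[574,-248,72]]
q('s',s,P,200,240,9); q('t',t,P,340,170,9)
E
```

```text
s [[457.0, 380.0], [456.0, 447.0], [459.0, 471.0], [461.0, 498.0], [456.0, 306.0], [461.0, 353.0], [459.0, 468.0]]
t [[407.0, 282.0], [382.0, 291.0], [407.0, 291.0], [434.0, 291.0], [401.0, 275.0], [452.0, 275.0], [408.0, 291.0]]
```

```bash
python3 - <<'E'
from h import *; import pickle
t,s=pickle.load(open("c1.pkl","rb"))
for dy in (-50,-40,0,40,50):
    print(dy,((proj(s,np.array([[573.5,-241.9+dy,z] for z in (181,194,210)])/1e3)-[170,170]+.5)*5).round(0).tolist())
t,s=pickle.load(open("c2.pkl","rb"))
print(onplane(s,(200+455/9,240+335/9),.071)*1e3,onplane(s,(200+455/9,240+335/9),.104)*1e3)
crop(s,150,0,200,330,2,"pics/s2full.png")
E
```

```text
-50 [[418.0, 473.0], [419.0, 443.0], [419.0, 405.0]]
-40 [[415.0, 452.0], [416.0, 422.0], [417.0, 384.0]]
0 [[406.0, 369.0], [407.0, 340.0], [407.0, 303.0]]
40 [[398.0, 293.0], [398.0, 264.0], [398.0, 228.0]]
50 [[395.0, 275.0], [396.0, 246.0], [396.0, 210.0]]
[ 576.80767602 -211.50959962   71.        ] [ 573.96787086 -244.1636508   104.        ]
```

View pics/s2full.png

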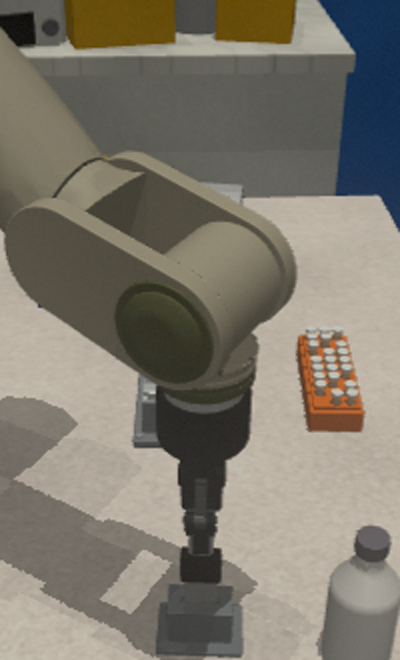

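```bash
python3 - <<'E'
from h import *; import pickle
t,s=pickle.load(open("c1.pkl","rb")); t2,s2=pickle.load(open("c2.pkl","rb"))
def e(c,x0,y0,w,h,f):
    im=cv2.cvtColor(c["pixels"],cv2.COLOR_RGB2BGR)[y0:y0+h,x0:x0+w].astype(float)
    im=np.clip((im/255)**.5*255,0,255).astype(np.uint8)
    return cv2.resize(im,None,fx=f,fy=f,interpolation=cv2.INTER_CUBIC)
cv2.imwrite("pics/s12.png",np.hstack([e(s,210,150,75,110,5),e(s2,210,200,75,110,5)]))
cv2.imwrite("pics/t12.png",np.hstack([e(t,340,150,75,110,5),e(t2,340,150,75,110,5)]))
E
```

```text
(no output)
```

View pics/s12.png

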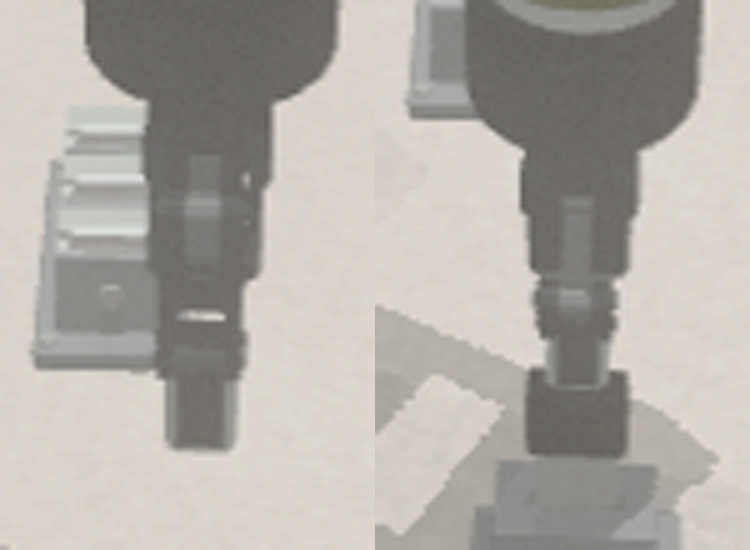

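View pics/t12.png

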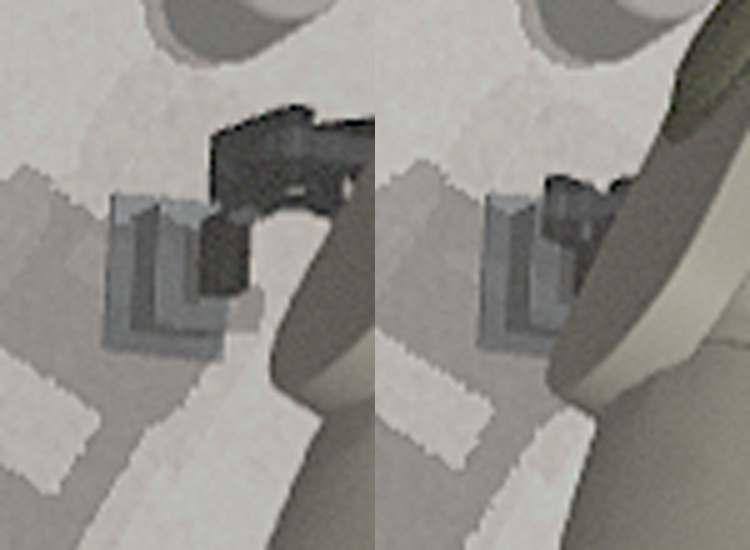

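```bash
python3 - <<'E'
from h import *; import pickle
t,s=pickle.load(open("c1.pkl","rb"))
for dz in (0,35):
  for dy in (57,42,-42,-57):
    for z in (194,240):
      P=np.array([[573.5-11,-241.9+dy,z+dz],[573.5+11,-241.9+dy,z+dz]])/1e3
      print(dz,dy,z,"top crop",((proj(t,P)-[340,150]+.5)*5).round(0).tolist(),"side",((proj(s,P)-[210,150]+.5)*5).round(0).tolist())
E
```

```text
0 57 194 top crop [[177.0, 253.0], [174.0, 198.0]] side [[163.0, 335.0], [226.0, 333.0]]
0 57 240 top crop [[215.0, 237.0], [212.0, 179.0]] side [[163.0, 229.0], [228.0, 227.0]]
0 42 194 top crop [[214.0, 253.0], [211.0, 198.0]] side [[166.0, 362.0], [229.0, 359.0]]
0 42 240 top crop [[255.0, 237.0], [251.0, 179.0]] side [[166.0, 255.0], [232.0, 252.0]]
0 -42 194 top crop [[421.0, 252.0], [417.0, 198.0]] side [[182.0, 527.0], [251.0, 524.0]]
0 -42 240 top crop [[475.0, 236.0], [470.0, 179.0]] side [[183.0, 416.0], [254.0, 413.0]]
0 -57 194 top crop [[458.0, 252.0], [454.0, 198.0]] side [[185.0, 560.0], [255.0, 557.0]]
0 -57 240 top crop [[514.0, 236.0], [509.0, 179.0]] side [[186.0, 448.0], [259.0, 445.0]]
35 57 194 top crop [[206.0, 241.0], [202.0, 184.0]] side [[163.0, 255.0], [227.0, 253.0]]
35 57 240 top crop [[248.0, 223.0], [244.0, 163.0]] side [[164.0, 143.0], [230.0, 141.0]]
35 42 194 top crop [[245.0, 241.0], [241.0, 184.0]] side [[166.0, 281.0], [231.0, 279.0]]
35 42 240 top crop [[290.0, 223.0], [286.0, 163.0]] side [[166.0, 168.0], [233.0, 166.0]]
35 -42 194 top crop [[461.0, 240.0], [457.0, 184.0]] side [[183.0, 443.0], [254.0, 440.0]]
35 -42 240 top crop [[521.0, 223.0], [516.0, 163.0]] side [[184.0, 326.0], [257.0, 323.0]]
35 -57 194 top crop [[500.0, 240.0], [495.0, 184.0]] side [[186.0, 475.0], [258.0, 473.0]]
35 -57 240 top crop [[562.0, 223.0], [557.0, 163.0]] side [[187.0, 357.0], [262.0, 354.0]]
```

>>> {"api": "servo_tool", "payload": {"deltas": "0 0 0 0 0; 0 0 0 0 0; 0 0 0 0 0; 0 0 0 0 0; 0 0 0 0 0; 0 0 0 0 0; 10 0 0 0 0; 20 0 0 0 0; 30 0 0 0 0; 34 0 0 0 0; 35 0 0 0 0; 35 0 0 0 0"}}

```text
time_s: 5.78
tool_pos: [0.5743, -0.2416, 0.0556]
orientation: [0.526, 0.472, -0.526, 0.472]
force: [0.2, -0.3, -0.2]
gripper_width: 1.003
```

```bash
python3 go.py 574.2 -241.3 55 -6.2; python3 - <<'E'
from h import *; from rig import capture; import pickle
t=capture("top");s=capture("side"); pickle.dump((t,s),open("c3.pkl","wb"))
def e(c,x0,y0,w,h,f):
    im=cv2.cvtColor(c["pixels"],cv2.COLOR_RGB2BGR)[y0:y0+h,x0:x0+w].astype(float)
    return cv2.resize(np.clip((im/255)**.5*255,0,255).astype(np.uint8),None,fx=f,fy=f,interpolation=cv2.INTER_CUBIC)
cv2.imwrite("pics/st3.png",np.hstack([e(s,210,220,75,110,5),e(t,340,150,75,110,5)]))
E
```

```text
t 5.78 tcp [ 574.3 -241.6   55.6] toolx [ 0. -0. -1.] tooly [ 0.994 -0.108  0.   ] toolz [-0.108 -0.994  0.   ] j [-0.59  0.65  1.3   0.    1.19  1.09] w 1.003
shift [ 0.6 -0.1 -0.3] turn 0.0000 (0.0 deg) F [ 0.17 -0.35 -0.18] M [ 0.028 -0.041  0.023]
```

View pics/st3.png

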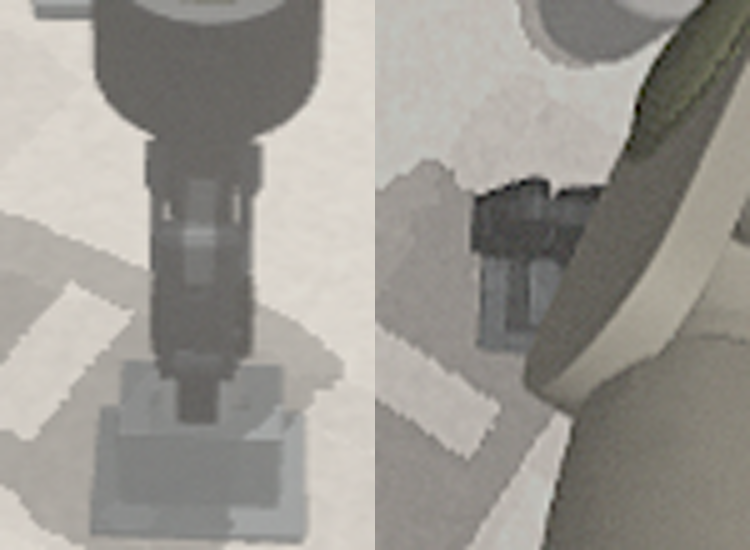

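```bash
python3 - <<'E'
from h import *; import pickle
t,s=pickle.load(open("c3.pkl","rb"))
for z in (60,70,80,90,100,110): print(z,(onplane(s,(249.6,304.6),z/1e3)*1e3).round(1))
E
```

```text
60 [ 571.  -267.7   60. ]
70 [ 570.3 -276.6   70. ]
80 [ 569.5 -285.5   80. ]
90 [ 568.8 -294.3   90. ]
100 [ 568.  -303.2  100. ]
110 [ 567.2 -312.1  110. ]
```

>>> {"api": "servo_tool", "payload": {"deltas": "0 0 0 0 1; 0 0 0 0 1; 0 0 0 0 1; 0 0 0 0 1; 0 0 0 0 1; 0 0 0 0 1; 0 0 0 0 1; 0 0 0 0 1"}}

```text
time_s: 6.88
tool_pos: [0.5742, -0.2412, 0.0555]
orientation: [0.526, 0.472, -0.526, 0.472]
force: [-0.5, 4.0, 4.5]
gripper_width: 0.156
```

```bash
python3 go.py 574.2 -241.3 55 -6.2; python3 - <<'E'
from h import *; from rig import capture; import pickle
t=capture("top");s=capture("side"); pickle.dump((t,s),open("c4.pkl","wb"))
def e(c,x0,y0,w,h,f):
    im=cv2.cvtColor(c["pixels"],cv2.COLOR_RGB2BGR)[y0:y0+h,x0:x0+w].astype(float)
    return cv2.resize(np.clip((im/255)**.5*255,0,255).astype(np.uint8),None,fx=f,fy=f,interpolation=cv2.INTER_CUBIC)
cv2.imwrite("pics/s4.png",e(s,220,255,60,60,10))
E
```

```text
t 6.88 tcp [ 574.2 -241.2   55.5] toolx [ 0.  0. -1.] tooly [ 0.994 -0.108 -0.   ] toolz [-0.108 -0.994 -0.   ] j [-0.59  0.65  1.3   0.    1.19  1.09] w 0.156
shift [0.5 0.  0.1] turn 0.0001 (0.0 deg) F [-0.5   4.02  4.49] M [ 0.933  0.045 -0.03 ]
```

View pics/s4.png

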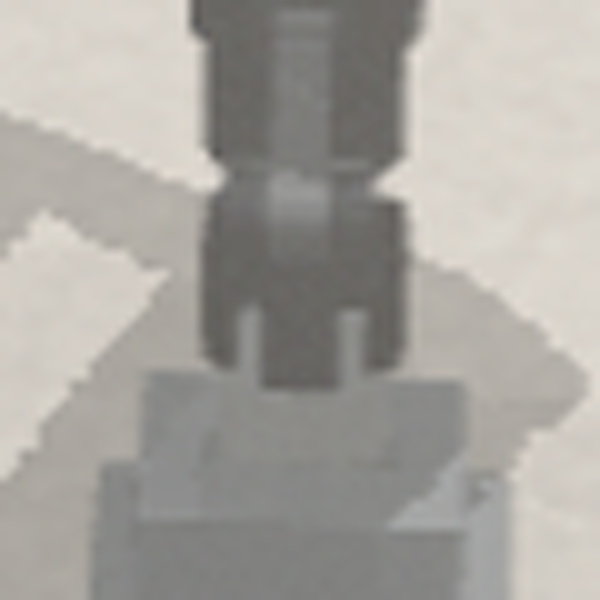

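>>> {"api": "servo_tool", "payload": {"deltas": "-3 0 0 0 1; -8 0 0 0 1; -15 0 0 0 1; -24 0 0 0 1; -35 0 0 0 1; -50 0 0 0 1; -65 0 0 0 1; -80 0 0 0 1; -92 0 0 0 1; -99 0 0 0 1; -100 0 0 0 1; -100 0 0 0 1"}}

```text
time_s: 8.48
tool_pos: [0.574, -0.2414, 0.155]
orientation: [-0.526, -0.473, 0.526, -0.472]
force: [-0.2, -0.3, -2.0]
gripper_width: 0.154
```

```bash
python3 go.py 561 159.9 155 -4.1; python3 - <<'E'
from h import *; from rig import capture; import pickle
t=capture("top");s=capture("side"); pickle.dump((t,s),open("c5.pkl","wb"))
def e(c,x0,y0,w,h,f):
    im=cv2.cvtColor(c["pixels"],cv2.COLOR_RGB2BGR)[y0:y0+h,x0:x0+w].astype(float)
    return cv2.resize(np.clip((im/255)**.5*255,0,255).astype(np.uint8),None,fx=f,fy=f,interpolation=cv2.INTER_CUBIC)
cv2.imwrite("pics/s5.png",np.hstack([e(s,215,200,70,110,5),e(t,345,160,70,110,5)]))
E
```

```text
t 8.47 tcp [ 574.  -241.4  155. ] toolx [-0.001  0.    -1.   ] tooly [ 0.994 -0.108 -0.001] toolz [-0.108 -0.994 -0.   ] j [-0.59  0.55  1.18 -0.    1.41  1.09] w 0.154
shift [ 2.000e-01 -5.620e+01 -3.975e+02] turn -0.0367 (-2.1 deg) F [-0.25 -0.32 -2.01] M [ 0.045 -0.023  0.026]
```

View pics/s5.png

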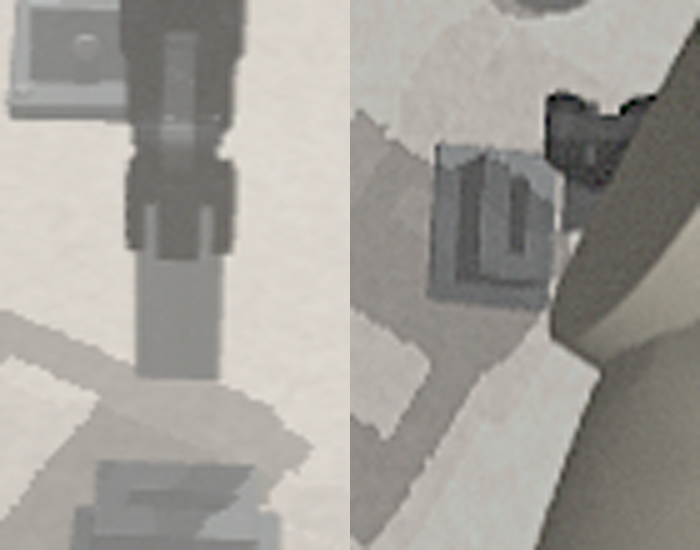

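```bash
python3 - <<'E'
from h import *; import pickle
t,s=pickle.load(open("c5.pkl","rb"))
for y,z in ((-244.5,108),(-241.5,108),(-244.5,106),(-244.5,110)): print(y,z,proj(s,np.array([574,y,z])/1e3).round(1))
# blade edges cols at foot: 
for u in (215+136/5,215+219/5): print((onplane(s,(u-.4,275.2),.108)*1e3).round(1))
E
```

```text
-244.5 108 [[250.6 275.7]]
-241.5 108 [[250.5 274.5]]
-244.5 106 [[250.6 276.5]]
-244.5 110 [[250.6 274.9]]
[ 558.6 -242.3  108. ]
[ 587.8 -244.1  108. ]
```

>>> {"api": "servo_tool", "payload": {"deltas": "0 -1 -8 0 1; 0 -4 -30 0 1; 0 -9 -65 -0.006 1; 0 -15 -105 -0.01 1; 0 -20 -145 -0.015 1; 0 -26 -185 -0.018 1; 0 -32 -225 -0.022 1; 0 -37 -265 -0.025 1; 0 -43 -305 -0.029 1; 0 -48 -342 -0.032 1; 0 -53 -372 -0.034 1; 0 -55 -390 -0.036 1; 0 -56 -397 -0.037 1; 0 -56.2 -397.5 -0.037 1; 0 -56.2 -397.5 -0.037 1; 0 -56.2 -397.5 -0.037 1"}}

```text
time_s: 10.58
tool_pos: [0.5613, 0.1591, 0.1554]
orientation: [-0.518, -0.482, 0.518, -0.482]
force: [-0.5, 0.2, -1.4]
gripper_width: 0.156
```

```bash
python3 go.py 561 159.9 120 -4.1; python3 - <<'E'
from h import *; from rig import capture; import pickle
t=capture("top");s=capture("side"); pickle.dump((t,s),open("c6.pkl","wb"))
def e(c,x0,y0,w,h,f):
    im=cv2.cvtColor(c["pixels"],cv2.COLOR_RGB2BGR)[y0:y0+h,x0:x0+w].astype(float)
    return cv2.resize(np.clip((im/255)**.5*255,0,255).astype(np.uint8),None,fx=f,fy=f,interpolation=cv2.INTER_CUBIC)
cv2.imwrite("pics/s6.png",np.hstack([e(s,200,130,70,110,5),e(t,180,170,90,110,5)]))
E
```

```text
t 10.57 tcp [561.3 159.1 155.4] toolx [-0. -0. -1.] tooly [ 0.997 -0.072 -0.   ] toolz [-0.072 -0.997  0.   ] j [ 0.07  0.48  1.3  -0.    1.36  1.72] w 0.156
shift [35.4 -0.4 -0.8] turn -0.0007 (-0.0 deg) F [-0.53  0.15 -1.43] M [-0.011 -0.025  0.   ]
```

View pics/s6.png

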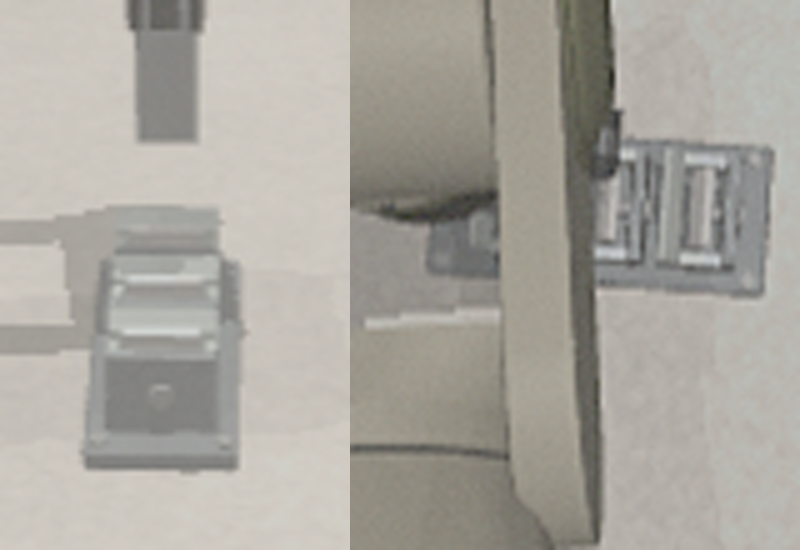

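```bash
python3 - <<'E'
from h import *; import pickle
t,s=pickle.load(open("c6.pkl","rb"))
print(proj(s,np.array([[561.1,156.1,108.4],[561.1,156.1,106.4]])/1e3).round(2), onplane(s,(233.3,157.9),.1084)*1e3)
# slot1 features if centre (561,160): wall outer top, pad strip
im=s["pixels"].astype(int).sum(2)
print(im[165:190,232:236].mean(1).round(0))
E
```

```text
[[233.09 158.08]
 [233.1  158.78]] [561.65080825 156.90804989 108.4       ]
[465. 472. 468. 465. 466. 462. 315. 316. 310. 316. 336. 299. 260. 277.
 236. 212. 314. 314. 313. 325. 505. 385. 262. 272. 288.]
```

>>> {"api": "servo_tool", "payload": {"deltas": "8 0 0 0 1; 20 0 0 0 1; 32 0 0 0 1; 40 0 0 0 1; 44 0 0 0 1; 46 0 0 0 1; 48 0 0 0 1; 50 0 0 0 1; 52 0 0 0 1; 54 0 0 0 1; 54 0 0 0 1"}}

```text
time_s: 12.05
tool_pos: [0.5613, 0.1599, 0.1014]
orientation: [0.518, 0.482, -0.517, 0.482]
force: [0.7, 1.9, -1.4]
gripper_width: 0.154
```

```bash
cat > rd.py <<'E'
from h import *; from rig import ctrl,capture
import sys
F=[];M=[]
for i in range(int(sys.argv[1]) if len(sys.argv)>1 else 1):
    if i: s=capture("side")
    st=ctrl.get_state(); F.append(st["force"]);M.append(st["wrist_torque"])
Ry=R.from_euler('z',4.1,degrees=True)
print("t %.2f"%st["time_s"],"tcp",(st["tool_pos"]*1e3).round(2),"F holder axes",Ry.apply(np.mean(F,0)).round(2),"sd",np.std(F,0).round(2),"M",Ry.apply(np.mean(M,0)).round(3),"w %.3f"%st["gripper_width"])
E
python3 rd.py 4
```

```text
t 12.20 tcp [561.21 159.81 101.45] F holder axes [ 0.15  1.64 -0.93] sd [0.26 0.51 0.36] M [ 0.2   -0.015 -0.026] w 0.151
```

>>> {"api": "servo_tool", "payload": {"deltas": "2 0 0 0 1; 4 0 0 0 1; 6 0 0 0 1; 8 0 0 0 1; 10 0 0 0 1; 12 0 0 0 1"}}

```text
time_s: 12.95
tool_pos: [0.5611, 0.1598, 0.0892]
orientation: [-0.517, -0.482, 0.518, -0.482]
force: [0.2, 1.6, 0.2]
gripper_width: 0.154
```

```bash
python3 rd.py 3
```

```text
t 13.05 tcp [561.06 159.74  89.06] F holder axes [ 0.3   1.71 -0.78] sd [0.34 0.29 0.7 ] M [ 0.315  0.014 -0.01 ] w 0.153
```

>>> {"api": "servo_tool", "payload": {"deltas": "0 0 -0.5 0 1; 0 0 -1 0 1; 0 0 -1 0 1"}}

```text
time_s: 13.42
tool_pos: [0.5612, 0.1608, 0.0894]
orientation: [-0.517, -0.482, 0.517, -0.482]
force: [-0.4, 1.3, -1.8]
gripper_width: 0.156
```

```bash
python3 rd.py 3
```

```text
t 13.53 tcp [561.21 160.75  89.4 ] F holder axes [-0.64  1.78 -1.83] sd [0.16 0.39 0.5 ] M [ 0.303  0.036 -0.03 ] w 0.151
```

>>> {"api": "servo_tool", "payload": {"deltas": "0 0 -0.5 0 1; 0 0 -1 0 1; 0 0 -1 0 1"}}

```text
time_s: 13.9
tool_pos: [0.5613, 0.1618, 0.0894]
orientation: [-0.517, -0.482, 0.517, -0.482]
force: [-0.1, 0.7, -1.2]
gripper_width: 0.156
```

```bash
python3 rd.py 3
```

```text
t 14.00 tcp [561.34 161.73  89.44] F holder axes [-0.12  0.89 -1.38] sd [0.3  0.12 0.38] M [ 0.254  0.106 -0.015] w 0.153
```

>>> {"api": "servo_tool", "payload": {"deltas": "0 0 -0.6 0 1; 2 0 -0.6 0 1; 4 0 -0.6 0 1; 6 0 -0.6 0 1; 8 0 -0.6 0 1; 10 0 -0.6 0 1; 12 0 -0.6 0 1"}}

```text
time_s: 14.88
tool_pos: [0.5614, 0.1623, 0.0773]
orientation: [-0.517, -0.482, 0.518, -0.482]
force: [0.2, -1.2, 1.1]
gripper_width: 0.152
```

```bash
python3 rd.py 3
```

```text
t 14.97 tcp [561.32 162.26  77.09] F holder axes [ 0.28 -0.66 -0.53] sd [0.3  0.87 1.2 ] M [-0.216 -0.092 -0.   ] w 0.157
```

>>> {"api": "servo_tool", "payload": {"deltas": "2 0 0.3 0 1; 4 0 0.3 0 1; 6 0 0.3 0 1; 8 0 0.3 0 1; 10 0 0.3 0 1; 12 0 0.3 0 1; 14 0 0.3 0 1; 16 0 0.3 0 1"}}

```text
time_s: 15.98
tool_pos: [0.5614, 0.1621, 0.0613]
orientation: [0.518, 0.482, -0.517, 0.482]
force: [0.4, 2.4, -0.8]
gripper_width: 0.154
```

```bash
python3 rd.py 3
```

```text
t 16.07 tcp [561.26 162.05  61.14] F holder axes [ 0.3   1.71 -1.15] sd [0.34 0.48 0.3 ] M [ 0.231 -0.04   0.003] w 0.151
```

>>> {"api": "servo_tool", "payload": {"deltas": "0.7 0 -0.1 0 1; 1.4 0 -0.2 0 1; 2 0 -0.2 0 1; 2.4 0 -0.2 0 1; 2.4 0 -0.2 0 1"}}

```text
time_s: 16.7
tool_pos: [0.5615, 0.1622, 0.0595]
orientation: [0.518, 0.482, -0.517, 0.482]
force: [-0.3, -0.1, 5.7]
gripper_width: 0.149
```

```bash
python3 rd.py 3
```

```text
t 16.80 tcp [561.53 162.22  59.49] F holder axes [-0.88  0.11  5.69] sd [0.44 0.35 0.32] M [-0.052  0.268  0.007] w 0.151
```

>>> {"api": "servo_tool", "payload": {"deltas": "-4 0 0.3 0 1; -12 0 0.3 0 1; -22 0 0.3 0 1; -34 0 0.3 0 1; -46 0 0.3 0 1; -56 0 0.3 0 1; -63 0 0.3 0 1; -65 0 5 0 1; -65 0 18 0 1; -65 0 32 0 1; -65 0 42 0 1; -65 0 44.6 0 1; -62 0 44.6 0 1; -57 0 44.6 0 1; -52 0 44.6 0 1; -49 0 44.6 0 1; -49 0 44.6 0 1"}}

```text
time_s: 18.92
tool_pos: [0.5581, 0.1179, 0.1077]
orientation: [-0.517, -0.482, 0.518, -0.482]
force: [-0.1, -0.5, -1.1]
gripper_width: 0.156
```

```bash
python3 go.py 558.3 118 59.5 -4.1;  python3 rd.py 3;python3 - <<'E'
from h import *; from rig import capture
s=capture("side")
im=cv2.cvtColor(s["pixels"],cv2.COLOR_RGB2BGR)[140:230,195:275].astype(float)
cv2.imwrite("pics/s7.png",cv2.resize(np.clip((im/255)**.5*255,0,255).astype(np.uint8),None,fx=6,fy=6,interpolation=cv2.INTER_CUBIC))
E
```

```text
t 18.93 tcp [558.1 117.9 107.7] toolx [-0.001 -0.    -1.   ] tooly [ 0.997 -0.071 -0.001] toolz [-0.071 -0.997  0.   ] j [ 0.    0.51  1.4  -0.    1.23  1.64] w 0.156
shift [48.2  0.2 -0.2] turn 0.0005 (0.0 deg) F [-0.13 -0.55 -1.06] M [ 0.043  0.036 -0.031]
t 19.02 tcp [558.28 117.8  108.09] F holder axes [-0.11 -0.31 -1.33] sd [0.16 0.24 0.21] M [ 0.008  0.015 -0.01 ] w 0.157
```

View pics/s7.png

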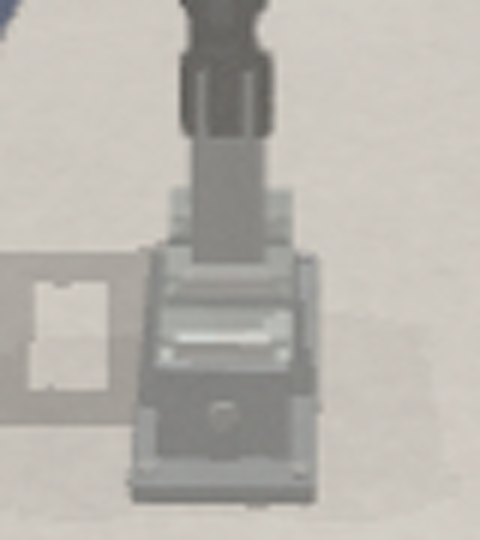

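>>> {"api": "servo_tool", "payload": {"deltas": "2 0 0 0 1; 4 0 0 0 1; 6 0 0 0 1; 8 0 0 0 1; 10 0 0 0 1; 12 0 0 0 1; 14 0 0 0 1"}}

```text
time_s: 19.95
tool_pos: [0.5592, 0.1181, 0.0957]
orientation: [0.519, 0.481, -0.516, 0.483]
force: [-0.5, 1.8, 11.3]
gripper_width: 0.15
```

```bash
python3 rd.py 2
```

```text
t 20.00 tcp [559.15 118.11  95.34] F holder axes [-0.38  2.02  9.41] sd [0.32 0.25 1.93] M [ 0.493  0.087 -0.018] w 0.152
```

>>> {"api": "servo_tool", "payload": {"deltas": "0 0 0.4 0 1; 0 0 0.8 0 1; 0 0 0.8 0 1"}}

```text
time_s: 20.38
tool_pos: [0.5591, 0.1178, 0.0952]
orientation: [0.519, 0.481, -0.516, 0.482]
force: [0.4, 4.1, 7.3]
gripper_width: 0.154
```

```bash
python3 rd.py 2
```

```text
t 20.43 tcp [559.12 117.84  95.22] F holder axes [-0.21  4.34  7.4 ] sd [0.26 0.28 0.12] M [ 1.094 -0.068 -0.028] w 0.157
```

>>> {"api": "servo_tool", "payload": {"deltas": "1.5 0 0 0 1; 3 0 0 0 1; 4.5 0 0 0 1; 6 0 0 0 1"}}

```text
time_s: 20.92
tool_pos: [0.5586, 0.1178, 0.0884]
orientation: [0.518, 0.482, -0.517, 0.482]
force: [0.9, 5.1, 3.3]
gripper_width: 0.155
```

```bash
python3 rd.py 2
```

```text
t 20.98 tcp [558.56 117.86  88.26] F holder axes [0.29 5.3  3.43] sd [0.21 0.13 0.08] M [ 1.328 -0.094 -0.006] w 0.152
```

>>> {"api": "servo_tool", "payload": {"deltas": "1 0 -0.5 0 1; 2 0 -1 0 1; 4 0 -1 0 1; 6 0 -1 0 1"}}

```text
time_s: 21.48
tool_pos: [0.5587, 0.1181, 0.0826]
orientation: [0.518, 0.482, -0.517, 0.482]
force: [0.1, 4.0, 5.7]
gripper_width: 0.153
```

```bash
python3 rd.py 2
```

```text
t 21.52 tcp [558.64 118.12  82.29] F holder axes [-0.01  3.77  5.04] sd [0.18 0.23 0.68] M [ 0.685 -0.084 -0.01 ] w 0.153
```

>>> {"api": "servo_tool", "payload": {"deltas": "2 0 -0.6 0 1; 4 0 -1.2 0 1; 6 0 -1.2 0 1; 8 0 -1.2 0 1"}}

```text
time_s: 22.02
tool_pos: [0.559, 0.1185, 0.0748]
orientation: [0.518, 0.481, -0.517, 0.483]
force: [0.1, -1.8, 7.6]
gripper_width: 0.156
```

```bash
python3 rd.py 2
```

```text
t 22.07 tcp [558.94 118.46  74.56] F holder axes [ 0.06 -1.64  7.11] sd [0.16 0.17 0.45] M [-0.3   -0.056 -0.056] w 0.156
```

>>> {"api": "servo_tool", "payload": {"deltas": "2 0 0.3 0 1; 4 0 0.3 0 1; 6 0 0.3 0 1; 8 0 0.3 0 1; 10 0 0.3 0 1; 12 0 0.3 0 1; 13 0 0.3 0 1"}}

```text
time_s: 22.95
tool_pos: [0.5589, 0.1184, 0.0617]
orientation: [0.518, 0.481, -0.517, 0.483]
force: [0.1, 0.2, 6.7]
gripper_width: 0.152
```

```bash
python3 rd.py 2
```

```text
t 23.00 tcp [558.86 118.42  61.55] F holder axes [0.22 0.78 6.05] sd [0.16 0.55 0.62] M [-0.063 -0.037 -0.094] w 0.152
```

>>> {"api": "servo_tool", "payload": {"deltas": "0.8 0 0 0 1; 1.6 0 0 0 1; 2.3 0 0 0 1; 3 0 0 0 1; 3 0 0 0 1"}}

```text
time_s: 23.62
tool_pos: [0.559, 0.1185, 0.0595]
orientation: [0.518, 0.481, -0.517, 0.483]
force: [-1.2, 1.0, 12.1]
gripper_width: 0.154
```

```bash
python3 rd.py 2
```

```text
t 23.68 tcp [559.   118.48  59.44] F holder axes [-1.3   0.57 12.36] sd [0.07 0.3  0.26] M [-0.137  0.393 -0.062] w 0.159
```

>>> {"api": "servo_tool", "payload": {"deltas": "-3 0 0.2 0 1; -8 0 0.2 0 1; -15 0 0.2 0 1; -24 0 0.2 0 1; -34 0 0.2 0 1; -45 0 0.2 0 1; -56 0 0.2 0 1; -63 0 0.2 0 1; -66 0 5 0 1; -66 0 18 0 1; -66 0 32 0 1; -66 0 42 0 1; -66 0 44.5 0 1; -63 0 44.5 0 1; -58 0 44.5 0 1; -53 0 44.5 0 1; -50 0 44.5 0 1; -50 0 44.5 0 1"}}

```text
time_s: 25.92
tool_pos: [0.555, 0.0746, 0.1077]
orientation: [-0.517, -0.482, 0.518, -0.482]
force: [-0.1, 0.2, -0.7]
gripper_width: 0.154
```

```bash
python3 go.py 555.2 74.6 59.5 -4.1;  python3 rd.py 3;python3 - <<'E'
from h import *; from rig import capture
s=capture("side")
im=cv2.cvtColor(s["pixels"],cv2.COLOR_RGB2BGR)[140:230,195:275].astype(float)
cv2.imwrite("pics/s8.png",cv2.resize(np.clip((im/255)**.5*255,0,255).astype(np.uint8),None,fx=6,fy=6,interpolation=cv2.INTER_CUBIC))
E
```

```text
t 25.93 tcp [555.   74.6 107.7] toolx [-0.001  0.    -1.   ] tooly [ 0.997 -0.071 -0.001] toolz [-0.071 -0.997  0.   ] j [-0.08  0.5   1.43 -0.    1.21  1.56] w 0.154
shift [48.2  0.2 -0. ] turn 0.0005 (0.0 deg) F [-0.1   0.21 -0.68] M [ 0.024  0.028 -0.001]
t 26.02 tcp [555.21  74.52 108.11] F holder axes [ 0.03  0.17 -0.61] sd [0.34 0.35 0.06] M [-0.001 -0.003 -0.002] w 0.156
```

View pics/s8.png

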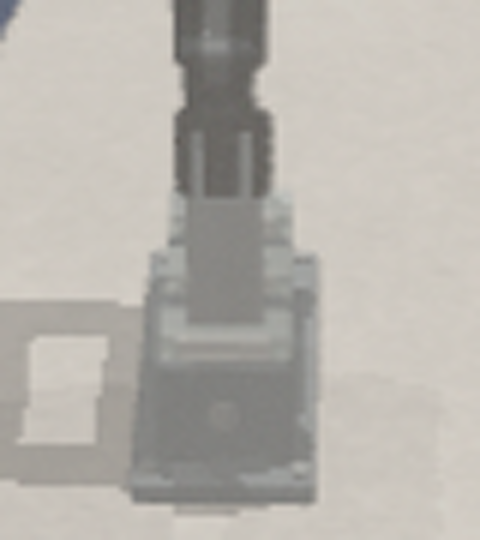

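Over slot 3 mouth, straight and centred (foot at about column 225, row 323 of the crop).

>>> {"api": "servo_tool", "payload": {"deltas": "2 0 0.3 0 1; 4 0 0.3 0 1; 6 0 0.3 0 1; 8 0 0.3 0 1; 10 0 0.3 0 1; 12 0 0.3 0 1; 14 0 0.3 0 1"}}

```text
time_s: 26.95
tool_pos: [0.5552, 0.0743, 0.094]
orientation: [0.518, 0.482, -0.517, 0.482]
force: [0.0, 1.5, 0.1]
gripper_width: 0.157
```

```bash
python3 rd.py 2
```

```text
t 27.00 tcp [555.02  74.31  93.66] F holder axes [ 0.15  1.56 -0.41] sd [0.21 0.09 0.55] M [ 0.361 -0.071  0.02 ] w 0.156
```

>>> {"api": "servo_tool", "payload": {"deltas": "2 0 -0.4 0 1; 4 0 -0.4 0 1; 6 0 -0.4 0 1; 8 0 -0.4 0 1; 10 0 -0.4 0 1; 12 0 -0.4 0 1; 14 0 -0.4 0 1; 16 0 -0.4 0 1"}}

```text
time_s: 28.0
tool_pos: [0.5552, 0.0745, 0.0779]
orientation: [-0.517, -0.482, 0.517, -0.482]
force: [-0.7, -1.2, 2.2]
gripper_width: 0.154
```

```bash
python3 rd.py 2
```

```text
t 28.05 tcp [555.08  74.5   77.68] F holder axes [-0.3  -0.57  0.84] sd [0.38 0.66 1.33] M [-0.22  -0.058 -0.002] w 0.157
```

>>> {"api": "servo_tool", "payload": {"deltas": "2 0 0.2 0 1; 4 0 0.2 0 1; 6 0 0.2 0 1; 8 0 0.2 0 1; 10 0 0.2 0 1; 12 0 0.2 0 1; 14 0 0.2 0 1; 16 0 0.2 0 1"}}

```text
time_s: 29.05
tool_pos: [0.5551, 0.0744, 0.0619]
orientation: [0.517, 0.482, -0.517, 0.482]
force: [0.8, 1.6, 0.9]
gripper_width: 0.152
```

```bash
python3 rd.py 2
```

```text
t 29.10 tcp [555.03  74.42  61.66] F holder axes [0.96 0.62 0.12] sd [0.2  1.07 0.79] M [ 0.106 -0.081 -0.027] w 0.154
```

>>> {"api": "servo_tool", "payload": {"deltas": "0.8 0 0 0 1; 1.5 0 0 0 1; 2.2 0 0 0 1; 2.8 0 0 0 1; 2.8 0 0 0 1"}}

```text
time_s: 29.72
tool_pos: [0.5552, 0.0744, 0.0595]
orientation: [0.518, 0.482, -0.517, 0.482]
force: [-1.2, 1.0, 3.7]
gripper_width: 0.154
```

```bash
python3 rd.py 2
```

```text
t 29.77 tcp [555.19  74.4   59.51] F holder axes [-0.92  0.93  4.  ] sd [0.37 0.05 0.26] M [ 0.179  0.228 -0.02 ] w 0.155
```

>>> {"api": "servo_tool", "payload": {"deltas": "-4 0 0.2 0 1; -12 0 0.2 0 1; -22 0 0.2 0 1; -34 0 0.2 0 1; -46 0 0.2 0 1; -57 0 0.2 0 1; -64 0 0.2 0 1; -66 0 -5 0 1; -66 0 -18 0 1; -66 0 -32 0 1; -66 0 -41 0 1; -66 0 -43.5 0 1; -63 0 -43.5 0 1; -58 0 -43.5 0 1; -53 0 -43.5 0 1; -50 0 -43.5 0 1; -50 0 -43.5 0 1"}}

```text
time_s: 31.9
tool_pos: [0.5581, 0.1177, 0.109]
orientation: [-0.517, -0.482, 0.518, -0.482]
force: [0.8, -0.9, -1.1]
gripper_width: 0.158
```

```bash
python3 rd.py 2
```

```text
t 31.95 tcp [558.23 117.72 109.19] F holder axes [ 0.11 -0.7  -1.11] sd [0.7  0.2  0.05] M [-0.008 -0.008  0.008] w 0.153
```

>>> {"api": "servo_tool", "payload": {"deltas": "2 0 0.1 0 1; 4 0 0.1 0 1; 6 0 0.1 0 1; 8 0 0.1 0 1; 10 0 0.1 0 1; 11.5 0 0.1 0 1; 13 0 0.1 0 1; 14.5 0 0.1 0 1; 16 0 0.1 0 1; 17.5 0 0.1 0 1; 19 0 0.1 0 1"}}

```text
time_s: 33.33
tool_pos: [0.559, 0.118, 0.0911]
orientation: [0.518, 0.481, -0.517, 0.482]
force: [0.1, 2.4, 5.6]
gripper_width: 0.154
```

```bash
python3 rd.py 2
```

```text
t 33.38 tcp [558.91 118.04  90.88] F holder axes [-0.02  2.99  5.71] sd [0.08 0.63 0.14] M [ 0.641 -0.086 -0.042] w 0.154
```

>>> {"api": "servo_tool", "payload": {"deltas": "2 0 -0.5 0 1; 4 0 -0.8 0 1; 6 0 -0.8 0 1; 8 0 -0.8 0 1; 10 0 -0.8 0 1; 12 0 -0.8 0 1; 14 0 -0.8 0 1"}}

```text
time_s: 34.25
tool_pos: [0.5591, 0.1183, 0.0772]
orientation: [0.518, 0.481, -0.517, 0.483]
force: [-0.7, 0.5, 6.4]
gripper_width: 0.154
```

```bash
python3 rd.py 2
```

```text
t 34.30 tcp [559.06 118.3   76.95] F holder axes [-0.31  1.    6.04] sd [0.41 0.56 0.37] M [ 0.008 -0.078 -0.096] w 0.152
```

Side force nulled, drag again about 7–8 N. On to the floor.

>>> {"api": "servo_tool", "payload": {"deltas": "2 0 -0.1 0 1; 4 0 -0.1 0 1; 6 0 -0.1 0 1; 8 0 -0.1 0 1; 10 0 -0.1 0 1; 12 0 -0.1 0 1; 14 0 -0.1 0 1; 15.5 0 -0.1 0 1; 16.5 0 -0.1 0 1; 17.5 0 -0.1 0 1; 18.3 0 -0.1 0 1; 18.3 0 -0.1 0 1"}}

```text
time_s: 35.8
tool_pos: [0.5592, 0.1184, 0.0595]
orientation: [0.518, 0.481, -0.517, 0.483]
force: [-1.6, 0.8, 11.8]
gripper_width: 0.158
```

```bash
python3 rd.py 2
```

```text
t 35.85 tcp [559.2  118.42  59.46] F holder axes [-1.4   0.36 11.79] sd [0.18 0.33 0.05] M [-0.08   0.345 -0.052] w 0.150
```

>>> {"api": "servo_tool", "payload": {"deltas": "0 0 0 0 0; 0 0 0 0 0; 0 0 0 0 0; 0 0 0 0 0; 0 0 0 0 0; 0 0 0 0 0; -5 0 0 0 0; -15 0 0 0 0; -30 0 0 0 0; -50 0 0 0 0; -75 0 0 0 0; -100 0 0 0 0; -120 0 0 0 0; -130 0 0 0 0; -130 0 0 0 0"}}

```text
time_s: 37.72
tool_pos: [0.5584, 0.1186, 0.1886]
orientation: [0.518, 0.482, -0.517, 0.482]
force: [0.9, 0.2, -0.3]
gripper_width: 1.0
```

```bash
python3 rd.py 1;python3 - <<'E'
from h import *; from rig import capture
t,s=capture("top"),capture("side")
def e(c,x0,y0,w,h,f):
    im=cv2.cvtColor(c["pixels"],cv2.COLOR_RGB2BGR)[y0:y0+h,x0:x0+w].astype(float)
    return cv2.resize(np.clip((im/255)**.5*255,0,255).astype(np.uint8),None,fx=f,fy=f,interpolation=cv2.INTER_CUBIC)
cv2.imwrite("pics/s9.png",np.hstack([e(s,195,130,70,100,5),e(t,190,150,90,100,5)]))
for z in (92,): print(proj(s,np.array([[558.3,118.2-7,.012e3+96],[558.3,118.2+7,.012e3+96],[558.3,118.2-7,12+64]])/1e3).round(1))
E
```

```text
t 37.73 tcp [558.39 118.56 188.61] F holder axes [ 0.92  0.25 -0.27] sd [0. 0. 0.] M [-0.028  0.027  0.056] w 1.000
[[232.8 168.1]
 [232.5 164.9]
 [232.9 179.3]]
```

View pics/s9.png

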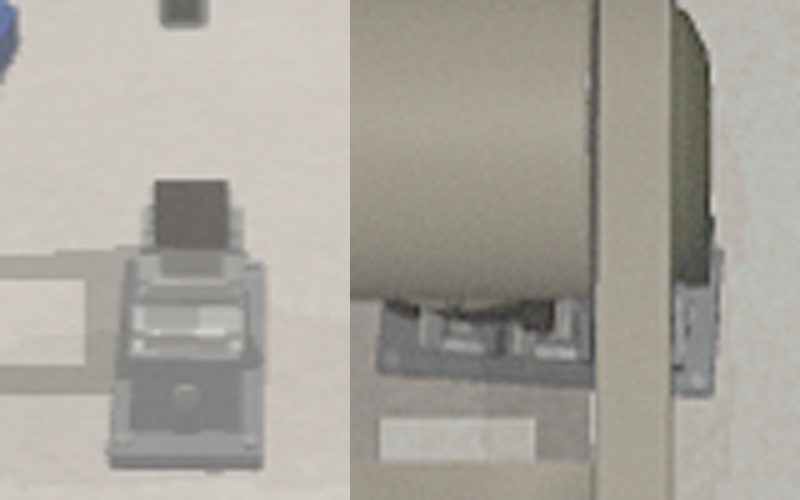

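```bash
python3 -c "
from rig import ctrl
print(ctrl.job_done())"
```

```text
the job is handed in; nothing more can be done
None
```

I slid the blade all the way down slots 1, 2 and 3 in turn, starting at the knob end. I left it standing fully down in slot 2, the one that grips hardest, and handed the job in at about 38 s.

**Drag**, with the side force near zero:

| Slot | Drag (N) | Pad's sideways push (N) |
|---|---|---|
| 1 | about 0–2 | about 1.7 |
| 2 | about 8 | 5.3 when held slightly toward the pad |
| 3 | about 1–2 | about 1.6 |

The 0–2 N drags in slots 1 and 3 are barely above the sensor noise. The difference from slot 2 is clear, and the second pass in slot 2 read about 7–8 N again.

**Floor:** all three slots stopped the blade at the same tool height, 59.5 mm. The upward force reached at most about 12 N; that and the 11 N while opening the firm pad were the highest I read.

**Last check:** in the side picture the released grip's top and bottom edges lie within about 1 pixel of where a fully seated, upright blade should be. The gripper is open and clear above it. The top view of slot 2 was blocked by the arm. I did not go near the racks or the bottle, but took no final picture of them.

**What failed or disagreed:**
- **First grasp:** the first close missed the blade. In the pictures the fingertips stood 30–45 mm higher than the reported tool position and stated finger lengths imply. I lowered the tool 35 mm and it held; I never found the cause.
- **Slot position:** slot 1 lay about 2 mm further to +y than the cameras gave; I found it by feel.

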